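Find the bolt hole of a tipped furniture foot by feel and hold it hole-up

TASK

One square wooden furniture foot has tipped over between two standing ones; it has a deep bolt hole in one end and, in the other, a shallow recess that looks just like it from outside. Pick it up, turn it so that the deep hole faces up, and make sure by feel: lower it gently onto the upright pin of the metal test block and rest it there for a moment, so that the pin stops against the bottom of the shallow recess underneath. Then lift it off and finish while still holding it still in the gripper, deep hole straight up, with its lower end at least 10 cm above the bench and nothing else touching it, ready for a threaded insert; do not knock the standing feet or the screwdriver.

Things in the scene. Friction and masses are not known exactly. Their poses are not given: they have to be found in the camera images.
- foot: Tipped furniture foot, plain brown wood, 0.08 to 0.15 kg: a square bar 44 x 44 mm, 70 mm long, lying on a long side in any direction. Origin at its centre (22 mm above the bench at the start). x runs along the bar, +x to the end with the deep hole; z up at the start. Both ends have a central 22 mm round hole: at +x blind and 36 mm deep, at -x a recess only 6 mm deep.
- foot_hole (a point): Centre of the mouth of the deep hole, in the end face of the foot, 35 mm along +x from the foot's origin; same axes as the foot.
- foot_recess (a point): Centre of the bottom of the shallow recess at the other end, 29 mm along -x from the foot's origin (the end face is 35 mm along -x); same axes as the foot.
- gauge: Test block, fixed: aluminium, 70 x 70 mm, 30 mm high, with a steel pin of 10 mm diameter standing 30 mm up from the middle of its top. Origin at the centre of the underside, z up. On the pin a foot goes down 6 mm if the recess is underneath (end face then 54 mm above the bench), 30 mm, down to the block, if the deep hole is.
- pin_tip (a point): Top centre of the pin, 60 mm above the bench.
- standing1: Standing foot, same wood and size (44 x 44 mm, 70 mm high), loose, about 135 mm to one side of the tipped foot. Origin at the centre of its underside. To be left standing where it is.
- standing2: The other standing foot, the same, about 135 mm to the other side of the tipped foot. To be left standing where it is.
- screwdriver: Loose screwdriver, 160 mm long, lying on the bench beyond the test block, roughly across the robot's view. Origin near the middle of its underside, its x axis runs from handle to tip. To be left alone.

How it is judged:
By the outcome, as a careful person would: the job done as asked, in the order asked, and still so for the second after the job is handed in, while the arm keeps its last pose, push and grip.
It also fails if it takes over 64 s, if anything falls off the work surface, if the arm or the gripper's body presses on something with over 40 N, if the wrist force passes 120 N, or if a joint passes its speed limit or range.

ROBOT

A 6-joint arm with a two-finger parallel gripper is mounted at the origin on the work surface. World frame = base frame: x ahead of the robot, y to its left, z up, the work surface at z = 0. Lengths are in m, angles in rad, forces in N, time in s.
With the tool pointing down it reaches from about 0.225 to 0.875 m from the base axis. Payload 3.4 kg.
Tool frame: the origin (TCP) lies at the very end of the fingers, on their centre line; the grasp point (between the pads) lies 19 mm behind it; z points along the fingers, y is the line along which they close (so a half turn about z gives the same grasp; the last joint's range is limited). The gripper opens to 85 mm and grips with 20 to 120 N. Pads are 22 mm wide; open, the fingers measure 114 mm over their backs; the gripper's body (76 mm by 85 mm) begins 54 mm behind the grasp point. The pads swing forward as they close: fully open they stand 13 mm farther back than shut.
Start: joints at [1.159, 0.276, 1.505, -0, 1.361, -0.121], TCP at [0.165, 0.551, 0.231] pointing down, gripper open.
Joint ranges: [-2.89, 2.89], [-0.75, 2.08], [0.22, 2.7], [-1.18, 4.32], [0.11, 2.71], [-2.7, 2.7]. Speed limits (rad/s): [2.57, 2.57, 3.14, 3.14, 3.14, 3.14].

INTERFACE

Orientations are given as a unit quaternion [w, x, y, z].
In Python, from rig import get_state, optics, sign_off gives the robot as it stands.
- The arm moves only by the tool send_rows, never from a script. Its argument "increments" is a list of rows, each an object with "gripper": the gripper's target within -1 to 1 (shut at 1, half-way at 0, fully open at -1); "linear": the shift along the world's x, y, z in m, a list of three; "delta_rot": the turn, a rotation vector about the world's x, y, z in rad, a list of three. In form: [{"gripper": gripper, "linear": [dx, dy, dz], "delta_rot": [rx, ry, rz]}, ...]. A call has 1 to 8 rows; each row is the pose to reach, as a shift and turn from the pose commanded when the call began; what a row does not reach only later rows make up. A row lasts 1/10 s, in which the tool goes at most 50 mm and 8.59 degrees, less where a joint would pass 70% of its speed; a pose out of reach is approached as far as the arm can. A call with a gripper value outside its range is refused whole. The fingers move at their own pace and stop on an object; "newtons" is the grip in N (left out, the last holds). Time passes only in rows, so rows that repeat a pose let the fingers close. It gives the time, the measured TCP pose, the force, the opening and the grip force at its end, in the units of the state.
- get_state(): the state, without advancing time (a new reading comes with each control period).
- optics.get_image(name): name is "side" or "top" or "wrist"; returns a dict with "pixels" (384x512x3 uint8, blue, green, red), "K" (3x3 intrinsics, pixels), "k1" (the pictures are not rectified: a ray, as slopes to the right and down, at radius r is drawn at 1 + k1 r^2 times it, then the intrinsics apply), "rvec" (rotation vector, rad) and "tvec" (3), from world to camera coordinates, as OpenCV has them; the wrist camera has in their place "T_tool_cam" (4x4, takes a point from camera to tool coordinates, whose origin is the TCP and whose axes are the flange's). Camera axes: x right, y down, z forward; pixel columns grow to the right and rows downward; lengths in m; the calibration is good to about 2 mm. A picture is of the moment at which its call begins: read the wrist's pose just before it. There is no depth.
- sign_off(): hands the job in; it is judged then, once.
The state is a dict: "clock": time; "qpos": joint angles; "qd": joint speeds; "effort": joint torques, N m; "position": TCP position; "ee_rot": TCP orientation; "contact_force": force on the tool from outside, world axes, zero at the start; "moment": the same for the moment, N m; "width": finger opening in m; "gripper_force": force on a finger pad.
Only numpy, scipy, OpenCV 4.12 (cv2) and the standard library are available. Lean on these libraries where they do the work, as an engineer would, in place of code of your own. Each camera call takes 0.05 s, during which the arm holds its last target. There are 200 camera calls.

## Working session

There is one attempt and no reset: what is moved stays moved. The work goes in short steps, Python scripts to look and compute and a tool call to move; the robot and the scene stay as the last step left them, time stands still between calls to the robot, and variables do not carry over. Pictures are saved under pics/ and viewed, at most 13 in all, crops included, and the job is handed in when it is done.

Besides the shell and the picture viewer there is one more tool, called after "Emit:" by a JSON object that holds its "name" and its "arguments". send_rows: Moves the arm, as the interface text tells. Its arguments: {"type":"object","properties":{"increments":{"type":"array"},"newtons":{"type":"number"}},"required":["increments"]}

```bash
mkdir -p pics
cat > h.py <<'E'
import numpy as np, cv2
from rig import get_state, optics, sign_off
from scipy.spatial.transform import Rotation as R
def cam(n):
    s=get_state(); d=optics.get_image(n)
    if n=="wrist":
        T=np.eye(4); q=s["ee_rot"]; T[:3,:3]=R.from_quat([q[1],q[2],q[3],q[0]]).as_matrix(); T[:3,3]=s["position"]
        W=T@np.array(d["T_tool_cam"]); d["Rc"]=W[:3,:3]; d["c"]=W[:3,3]
    else:
        M=cv2.Rodrigues(np.array(d["rvec"],float))[0]; d["Rc"]=M.T; d["c"]=-M.T@np.array(d["tvec"],float).ravel()
    return d
def rays(d,uv):
    p=cv2.undistortPoints(np.array(uv,float).reshape(-1,1,2),np.array(d["K"],float),np.array([d["k1"],0,0,0.])).reshape(-1,2)
    return np.c_[p,np.ones(len(p))]@d["Rc"].T
def onplane(d,uv,z):
    r=rays(d,uv); return d["c"]+r*((z-d["c"][2])/r[:,2])[:,None]
def proj(d,P):
    M=d["Rc"].T; return cv2.projectPoints(np.array(P,float).reshape(-1,1,3),cv2.Rodrigues(M)[0],-M@d["c"],np.array(d["K"],float),np.array([d["k1"],0,0,0.]))[0].reshape(-1,2)
E
python3 - <<'E'
from h import *
a=[]
for n in ["top","side"]:
    d=cam(n); cv2.imwrite(f"pics/{n}0.png",d["pixels"]); print(n,d["c"],d["Rc"][:,2])
print(get_state())
E
```

```text
top [ 0.41936782 -0.01504929  1.13572498] [ 0.10067073  0.00179484 -0.99491818]
side [ 0.11094428 -0.56601898  0.72677421] [ 0.41637799  0.57691245 -0.70271003]
{'clock': 0.1, 'qpos': array([ 1.15899484e+00,  2.76552426e-01,  1.50597289e+00, -2.90521052e-05,
        1.36065137e+00, -1.21020535e-01]), 'qd': array([ 0.00043287, -0.00160799, -0.00238816,  0.0001551 , -0.00098428,
        0.00095166]), 'effort': array([ 2.68076794e-03, -4.17703414e+01, -2.46404940e+01, -2.31054964e-04,
        5.82115666e-03,  6.28306665e-06]), 'position': array([0.1647039 , 0.55045228, 0.2305278 ]), 'ee_rot': array([-1.94812111e-04,  1.44875740e-01,  9.89449540e-01, -7.67816412e-04]), 'contact_force': array([0.9007224 , 0.37343957, 0.63646523]), 'moment': array([-0.05424904,  0.02018718,  0.01457659]), 'gripper_force': 0.0, 'width': 0.08554819483778987}
```

View pics/top0.png

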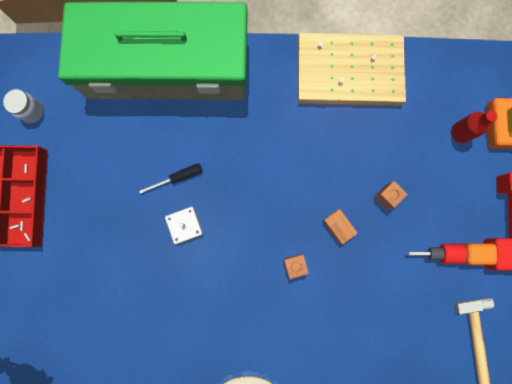

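View pics/side0.png

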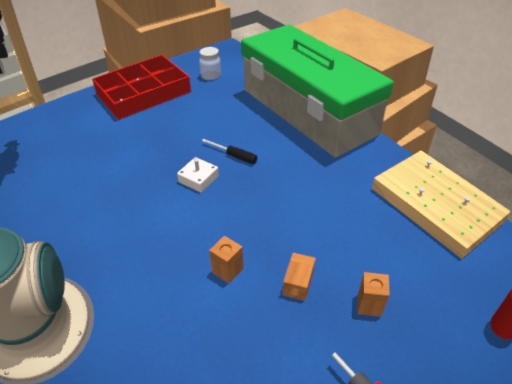

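The top view shows the tipped foot at (341,227), the standing feet at (391,195) and (297,267), the gauge at (184,226) and the screwdriver at (170,180). I'll measure these now.

Run:
```python
from h import *
d=cam("top"); im=d["pixels"]
for (u,v) in [(341,227),(391,195),(297,267)]:
    c=im[v-30:v+30,u-30:u+30]; hsv=cv2.cvtColor(c,cv2.COLOR_BGR2HSV)
    m=((hsv[...,0]<25)&(hsv[...,1]>80)).astype(np.uint8)
    V=hsv[...,2][m>0]; print("V pct",np.percentile(V,[5,25,50,75,95]))
    for th in (0,130,160):
        mm=(m&(hsv[...,2]>th)).astype(np.uint8)
        cs=cv2.findContours(mm,0,2)[0]
        if not cs: continue
        k=max(cs,key=cv2.contourArea); b=cv2.boxPoints(cv2.minAreaRect(k))+[u-30,v-30]
        z=.044 if u==341 else .07
        P=onplane(d,b,z); print(th,P[:,:2].mean(0).round(4),[np.linalg.norm(P[i]-P[i-1]).round(4) for i in (1,2)],[np.degrees(np.arctan2(*(P[i]-P[i-1])[1::-1])).round(1) for i in (1,2)])
c=im[195:260,150:220]; hsv=cv2.cvtColor(c,cv2.COLOR_BGR2HSV)
m=((hsv[...,1]<60)&(hsv[...,2]>120)).astype(np.uint8); k=max(cv2.findContours(m,0,2)[0],key=cv2.contourArea)
b=cv2.boxPoints(cv2.minAreaRect(k))+[150,195]; P=onplane(d,b,.03); print("gauge",P.round(4),P.mean(0))
o=[cv2.resize(im[190:290,270:420],None,fx=4,fy=4,interpolation=cv2.INTER_CUBIC)]
s=cam("side"); o.append(cv2.resize(s["pixels"][230:330,200:400],None,fx=3,fy=3,interpolation=cv2.INTER_CUBIC)[:300])
o.append(cv2.resize(s["pixels"][130:210,160:280],None,fx=3,fy=3,interpolation=cv2.INTER_CUBIC))
cv2.imwrite("pics/c1.png",o[0]); x=np.zeros((540,600,3),np.uint8); x[:300]=o[1]; x[300:,:360]=o[2]; cv2.imwrite("pics/c2.png",x)
```

```text
V pct [138.2 199.  215.  221.  223. ]
0 [ 0.46   -0.2095] [np.float64(0.0458), np.float64(0.0707)] [np.float64(-53.3), np.float64(-143.4)]
130 [ 0.4605 -0.2102] [np.float64(0.044), np.float64(0.0707)] [np.float64(-53.3), np.float64(-143.4)]
160 [ 0.4608 -0.2108] [np.float64(0.0428), np.float64(0.0703)] [np.float64(-52.7), np.float64(-142.8)]
V pct [ 85. 122. 204. 214. 221.]
0 [ 0.5314 -0.3228] [np.float64(0.0581), np.float64(0.0468)] [np.float64(-45.1), np.float64(-134.8)]
130 [ 0.5355 -0.3292] [np.float64(0.0432), np.float64(0.0436)] [np.float64(-45.1), np.float64(-134.8)]
160 [ 0.5361 -0.3286] [np.float64(0.0432), np.float64(0.042)] [np.float64(-45.1), np.float64(-134.8)]
V pct [156.8 199.  210.  218.  221. ]
0 [ 0.3684 -0.1049] [np.float64(0.0443), np.float64(0.0451)] [np.float64(-73.4), np.float64(-163.5)]
130 [ 0.3683 -0.105 ] [np.float64(0.044), np.float64(0.0448)] [np.float64(-73.4), np.float64(-163.5)]
160 [ 0.3683 -0.1055] [np.float64(0.043), np.float64(0.0432)] [np.float64(-73.4), np.float64(-163.5)]
gauge [[0.4786 0.2037 0.03  ]
 [0.5047 0.1356 0.03  ]
 [0.4375 0.1092 0.03  ]
 [0.4116 0.1768 0.03  ]] [0.45812974 0.15630339 0.03      ]
```

View pics/c2.png

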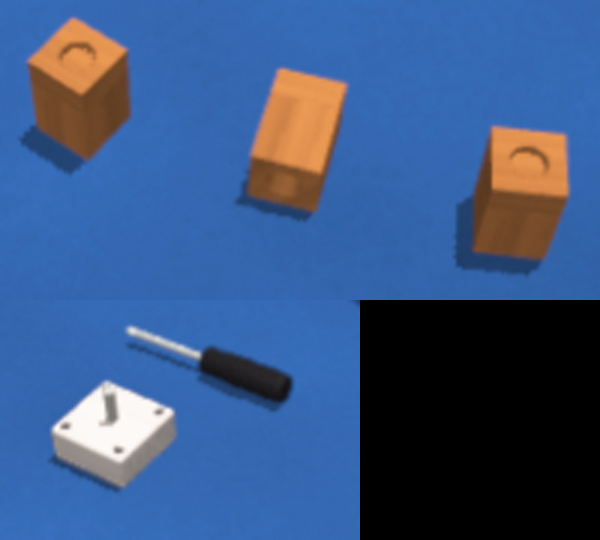

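View pics/c1.png

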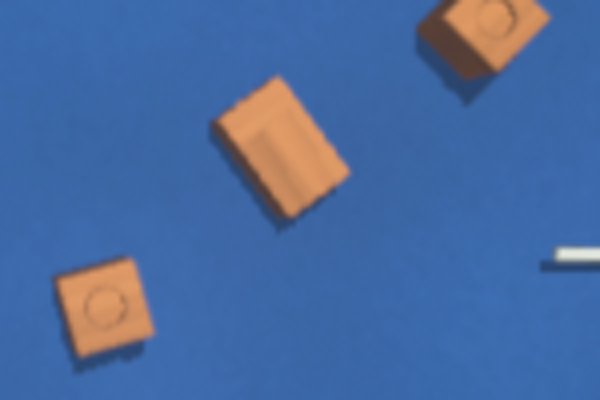

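The tipped foot is clear and its axis runs at about 36.7° in the world. Next I'll work out wrist views that look into its ends.

Run:
```python
from h import *
d=cam("wrist"); T=np.array(d["T_tool_cam"]); print(T.round(4),d["K"][0][0])
s=get_state(); q=s["ee_rot"]; R0=R.from_quat([q[1],q[2],q[3],q[0]])
p0=s["position"]; print(R0.as_matrix().round(3),p0)
c=np.array([.4605,-.21,.022]); t=np.radians(36.7); a=np.array([np.cos(t),np.sin(t),0])
for sg in (-1,1):
  E=c+sg*.035*a
  for el in (50,60):
    f=-(sg*a*np.cos(np.radians(el))+np.array([0,0,np.sin(np.radians(el))]))  # view dir
    C=E-.2*f
    Ry=None
    for yaw in (0,60,-60):
      Rt=(R.from_euler('z',yaw,degrees=True)*R0)
      v=Rt.as_matrix()@T[:3,2]; ax=np.cross(v,f); an=np.arctan2(np.linalg.norm(ax),v@f)
      Rn=R.from_rotvec(ax/np.linalg.norm(ax)*an)*Rt
      p=C-Rn.as_matrix()@T[:3,3]
      print(sg,el,yaw,"dp",(p-p0).round(3),"p",p.round(3),"rv",(Rn*R0.inv()).as_rotvec().round(3),"z",Rn.as_matrix()[:,2].round(2))
```

```text
[[-3.000e-04 -9.497e-01 -3.132e-01  8.000e-02]
 [ 1.000e+00 -2.000e-04 -3.000e-04 -5.000e-04]
 [ 3.000e-04 -3.132e-01  9.497e-01 -1.423e-01]
 [ 0.000e+00  0.000e+00  0.000e+00  1.000e+00]] 292.6022452877156
[[-0.958  0.287 -0.   ]
 [ 0.287  0.958 -0.001]
 [ 0.    -0.001 -1.   ]] [0.16478479 0.55066252 0.23089403]
-1 50 0 dp [ 0.274 -0.806 -0.165] p [ 0.439 -0.255  0.066] rv [ 0.458 -0.274  0.171] z [ 0.22  0.46 -0.86]
-1 50 60 dp [ 0.264 -0.78  -0.158] p [ 0.429 -0.229  0.073] rv [ 0.018 -0.399  1.011] z [ 0.32  0.2  -0.93]
-1 50 -60 dp [ 0.26  -0.825 -0.184] p [ 0.425 -0.274  0.047] rv [ 0.858 -0.09  -0.774] z [ 0.37  0.65 -0.67]
-1 60 0 dp [ 0.28  -0.802 -0.164] p [ 0.445 -0.251  0.067] rv [ 0.373 -0.125  0.13 ] z [ 0.1   0.37 -0.92]
-1 60 60 dp [ 0.271 -0.774 -0.159] p [ 0.436 -0.224  0.072] rv [-0.007 -0.219  1.026] z [ 0.18  0.1  -0.98]
-1 60 -60 dp [ 0.263 -0.822 -0.179] p [ 0.428 -0.272  0.052] rv [ 0.712 -0.003 -0.848] z [ 0.27  0.57 -0.77]
1 50 0 dp [ 0.37  -0.738 -0.189] p [ 0.535 -0.188  0.042] rv [-0.341  0.831 -0.187] z [-0.75 -0.22 -0.62]
1 50 60 dp [ 0.361 -0.707 -0.198] p [ 0.525 -0.156  0.032] rv [-0.157  1.05   0.979] z [-0.66 -0.54 -0.53]
1 50 -60 dp [ 0.352 -0.753 -0.169] p [ 0.516 -0.203  0.062] rv [-0.439  0.462 -1.211] z [-0.56 -0.08 -0.83]
1 60 0 dp [ 0.367 -0.74  -0.183] p [ 0.532 -0.189  0.048] rv [-0.226  0.705 -0.139] z [-0.66 -0.16 -0.74]
1 60 60 dp [ 0.359 -0.708 -0.19 ] p [ 0.523 -0.157  0.041] rv [-0.138  0.869  1.002] z [-0.57 -0.48 -0.67]
1 60 -60 dp [ 0.347 -0.758 -0.167] p [ 0.511 -0.207  0.064] rv [-0.263  0.412 -1.177] z [-0.44  0.01 -0.9 ]
```

Run:
```python
from h import *
d=cam("wrist"); T=np.array(d["T_tool_cam"])
s=get_state(); q=s["ee_rot"]; R0=R.from_quat([q[1],q[2],q[3],q[0]]); p0=s["position"]
c=np.array([.4605,-.21,.022]); t=np.radians(36.7); a=np.array([np.cos(t),np.sin(t),0]); Z=np.array([0,0,1.])
D=np.c_[a,np.cross(-Z,a),-Z]
b=np.cross(-Z,a); E=c+.035*a
for el in (45,55):
  tilt=np.radians(90-el)-np.arctan2(.3132,.9497)
  for sgn in (1,):
    Rn=R.from_rotvec(b*tilt)*R.from_matrix(D)   # check sign
    print(Rn.as_matrix()[:,2].round(2), (Rn.as_matrix()@T[:3,2]).round(2))
    f=Rn.as_matrix()@T[:3,2]; p=E-.24*f-Rn.as_matrix()@T[:3,3]
    print(el,"p",p.round(3),"dp",(p-p0).round(3),"rv",(Rn*R0.inv()).as_rotvec().round(3))
rv=(R.from_matrix(D)*R0.inv()).as_rotvec(); print("down rv",rv)
```

```text
[ 0.36  0.27 -0.89] [ 0.12  0.09 -0.99]
45 p [ 0.455 -0.215  0.096] dp [ 0.29  -0.766 -0.135] rv [ 0.567  0.1   -2.162]
[ 0.23  0.17 -0.96] [-0.02 -0.02 -1.  ]
55 p [ 0.465 -0.207  0.103] dp [ 0.301 -0.758 -0.128] rv [ 0.356  0.062 -2.192]
down rv [ 3.20837782e-05 -6.12563117e-04 -2.21028716e+00]
```

Emit:
{"name": "send_rows", "arguments": {"increments": [{"gripper": -1,"linear": [0.235,-0.35,0.07],"delta_rot": [0,0,-1.1]},{"gripper": -1,"linear": [0.235,-0.35,0.07],"delta_rot": [0,0,-1.1]},{"gripper": -1,"linear": [0.235,-0.35,0.07],"delta_rot": [0,0,-1.1]},{"gripper": -1,"linear": [0.235,-0.35,0.07],"delta_rot": [0,0,-1.1]},{"gripper": -1,"linear": [0.235,-0.35,0.07],"delta_rot": [0,0,-1.1]},{"gripper": -1,"linear": [0.235,-0.35,0.07],"delta_rot": [0,0,-1.1]},{"gripper": -1,"linear": [0.235,-0.35,0.07],"delta_rot": [0,0,-1.1]},{"gripper": -1,"linear": [0.235,-0.35,0.07],"delta_rot": [0,0,-1.1]}]}}

```text
clock: 1.1
position: [0.3855, 0.2215, 0.2974]
ee_rot: [0.0, 0.642, 0.767, 0.0]
contact_force: [0.8, 0.8, 0.5]
width: 0.0852
gripper_force: 0.0
```

Emit:
{"name": "send_rows", "arguments": {"increments": [{"gripper": -1,"linear": [0.1,-0.38,-0.07],"delta_rot": [0,0,-1.11]},{"gripper": -1,"linear": [0.1,-0.38,-0.07],"delta_rot": [0,0,-1.11]},{"gripper": -1,"linear": [0.1,-0.38,-0.07],"delta_rot": [0,0,-1.11]},{"gripper": -1,"linear": [0.1,-0.38,-0.07],"delta_rot": [0,0,-1.11]},{"gripper": -1,"linear": [0.1,-0.38,-0.07],"delta_rot": [0,0,-1.11]},{"gripper": -1,"linear": [0.1,-0.38,-0.07],"delta_rot": [0,0,-1.11]},{"gripper": -1,"linear": [0.1,-0.38,-0.07],"delta_rot": [0,0,-1.11]},{"gripper": -1,"linear": [0.1,-0.38,-0.07],"delta_rot": [0,0,-1.11]}]}}

```text
clock: 1.9
position: [0.485, -0.1589, 0.2266]
ee_rot: [0.0, 0.95, 0.313, 0.0]
contact_force: [0.7, 0.6, -0.1]
width: 0.0856
gripper_force: 0.0
```

```bash
cat >> h.py <<'E'
Z=np.array([0,0,1.])
def pose():
    s=get_state(); q=s["ee_rot"]; return R.from_quat([q[1],q[2],q[3],q[0]]), np.array(s["position"]), s
def tgt(p,Rm):
    R0,p0,s=pose(); print("p",np.round(p,4),"dp",(p-p0).round(4),"rv",(R.from_matrix(Rm)*R0.inv()).as_rotvec().round(3))
E
python3 - <<'E'
from h import *
R0,p0,s=pose(); print(p0,R0.as_matrix().round(3),s["qpos"],s["clock"])
d=cam("wrist"); T=np.array(d["T_tool_cam"])
c=np.array([.4605,-.21,.022]); t=np.radians(36.7); a=np.array([np.cos(t),np.sin(t),0])
b=np.cross(-Z,a); D=np.c_[a,b,-Z]; E=c+.035*a
for el in (45,52):
    tilt=np.radians(90-el)-np.arctan2(.3132,.9497)
    for sg in (-1,1):
        Rm=R.from_rotvec(sg*b*tilt).as_matrix()@D
        f=Rm@T[:3,2]; print(el,f.round(2)); tgt(E-.24*f-Rm@T[:3,3],Rm)
E
```

```text
[ 0.48497044 -0.15887611  0.22661344] [[ 0.804  0.594  0.001]
 [ 0.594 -0.804 -0.   ]
 [ 0.     0.    -1.   ]] [-4.53178803e-01  1.80927336e-01  1.64599302e+00  2.64849395e-04
  1.31410696e+00  4.81420000e-01] 1.9
45 [-0.57 -0.42 -0.71]
p [ 0.5155 -0.1682  0.1007] dp [ 0.0284 -0.0015 -0.1242] rv [-0.27   0.376  0.006]
45 [ 0.12  0.09 -0.99]
p [ 0.4537 -0.2143  0.0962] dp [-0.0334 -0.0476 -0.1287] rv [ 0.285 -0.375  0.009]
52 [-0.49 -0.37 -0.79]
p [ 0.5076 -0.1741  0.1043] dp [ 0.0205 -0.0074 -0.1206] rv [-0.197  0.278  0.007]
52 [ 0.02  0.02 -1.  ]
p [ 0.4612 -0.2087  0.1009] dp [-0.0259 -0.042  -0.124 ] rv [ 0.213 -0.276  0.009]
```

Emit:
{"name": "send_rows", "arguments": {"increments": [{"gripper": -1,"linear": [0.027,-0.001,-0.123],"delta_rot": [-0.27,0.376,0]},{"gripper": -1,"linear": [0.027,-0.001,-0.123],"delta_rot": [-0.27,0.376,0]},{"gripper": -1,"linear": [0.027,-0.001,-0.123],"delta_rot": [-0.27,0.376,0]},{"gripper": -1,"linear": [0.027,-0.001,-0.123],"delta_rot": [-0.27,0.376,0]},{"gripper": -1,"linear": [0.027,-0.001,-0.123],"delta_rot": [-0.27,0.376,0]},{"gripper": -1,"linear": [0.027,-0.001,-0.123],"delta_rot": [-0.27,0.376,0]}]}}

```text
clock: 2.55
position: [0.512, -0.1581, 0.1056]
ee_rot: [0.069, 0.924, 0.306, -0.218]
contact_force: [-0.2, -0.0, -0.1]
width: 0.0854
gripper_force: 0.0
```

Run:
```python
from h import *
d=cam("wrist"); R0,p0,s=pose(); print(p0,R0.as_matrix()[:,2].round(3))
im=d["pixels"]; cv2.imwrite("pics/w1raw.png",im)
c=np.array([.4605,-.21,.022]); t=np.radians(36.7); a=np.array([np.cos(t),np.sin(t),0])
u,v=proj(d,c+.035*a)[0].round().astype(int); print(u,v)
g=im[max(0,v-60):v+60,max(0,u-60):u+60]
g=np.clip(cv2.resize(g,(480,480),interpolation=cv2.INTER_CUBIC).astype(float)*1.3,0,255).astype(np.uint8)
x=np.zeros((480,800,3),np.uint8); x[:,:480]=g; x[:240,480:]=cv2.resize(im,(320,240)); cv2.imwrite("pics/w1.png",x)
```

```text
[ 0.51194902 -0.15832219  0.10648243] [-0.359 -0.261 -0.896]
267 190
```

View pics/w1.png

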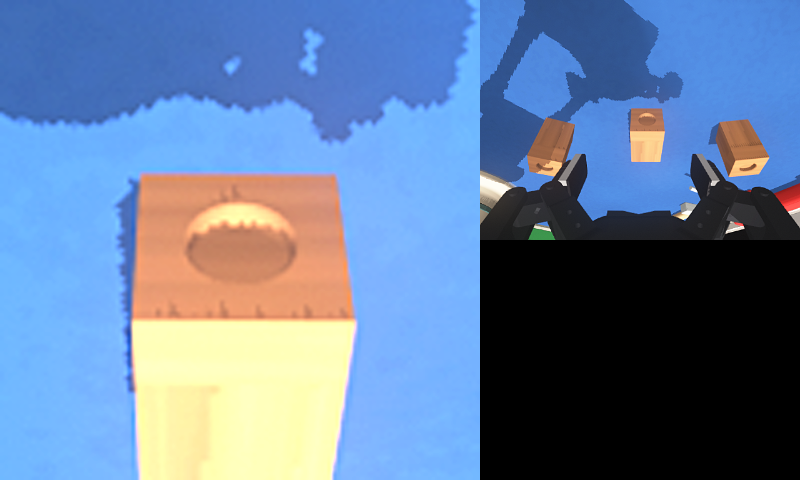

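The end nearest the camera, on the +a side, shows a hole at about crop (241,243). It has a bright lower wall and a dark interior, so the depth is still unclear. I'll look at an intensity profile and a contrast-stretched crop.

Run:
```python
from h import *
im=cv2.imread("pics/w1raw.png"); u,v=267,190
print(im[v-20:v+25,u-3:u+4].mean(1).round().astype(int)[:, :].tolist())
g=im[v-20:v+25,u-25:u+25].astype(float)
g=np.clip((g-[20,50,90])/[80,80,100]*255,0,255)
s=cv2.resize(g.astype(np.uint8),(600,540),interpolation=cv2.INTER_CUBIC); cv2.imwrite("pics/w1e.png",s)
d=cam("wrist"); T=np.array(d["T_tool_cam"])
c=np.array([.4605,-.21,.022]); t=np.radians(36.7); a=np.array([np.cos(t),np.sin(t),0])
b=np.cross(-Z,a); D=np.c_[a,b,-Z]; E=c+.035*a
for el,L in ((30,.17),(35,.17),(25,.17)):
    tilt=np.radians(90-el)-np.arctan2(.3132,.9497)
    Rm=R.from_rotvec(-b*tilt).as_matrix()@D
    f=Rm@T[:3,2]; print(el); tgt(E-L*f-Rm@T[:3,3],Rm)
```

```text
[[221, 138, 89], [224, 139, 87], [236, 142, 80], [159, 121, 140], [79, 111, 170], [83, 111, 170], [84, 108, 164], [86, 111, 168], [85, 111, 168], [84, 110, 166], [87, 117, 178], [121, 174, 244], [131, 190, 249], [131, 191, 248], [134, 195, 251], [122, 179, 244], [93, 131, 199], [76, 99, 151], [76, 99, 149], [78, 101, 153], [76, 100, 152], [75, 99, 150], [76, 99, 150], [76, 101, 153], [77, 102, 155], [78, 104, 158], [79, 106, 162], [79, 107, 163], [79, 107, 163], [79, 106, 162], [79, 109, 166], [85, 117, 177], [86, 119, 181], [87, 119, 181], [88, 121, 183], [87, 121, 184], [88, 122, 185], [88, 122, 186], [86, 119, 184], [83, 115, 180], [128, 189, 253], [145, 213, 255], [143, 210, 253], [143, 209, 253], [144, 212, 253]]
30
p [ 0.4823 -0.1931  0.0544] dp [-0.0296 -0.0345 -0.0525] rv [-0.164  0.214  0.003]
35
p [ 0.48   -0.1947  0.0536] dp [-0.0319 -0.0362 -0.0533] rv [-0.112  0.144  0.003]
25
p [ 0.4845 -0.1913  0.0549] dp [-0.0273 -0.0328 -0.052 ] rv [-0.216  0.284  0.003]
```

View pics/w1e.png

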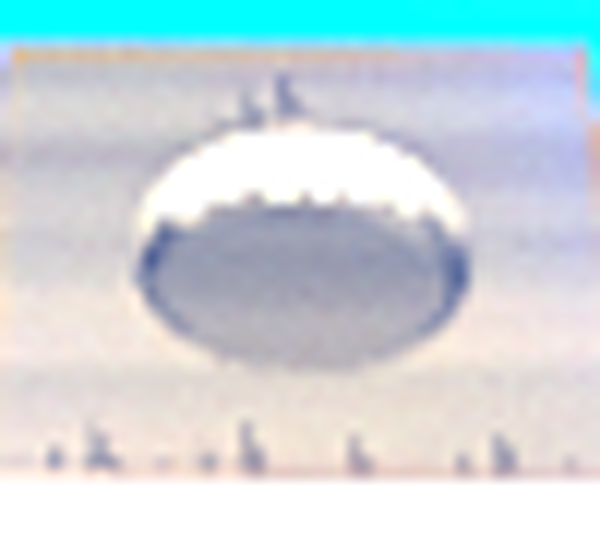

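The stretched crop shows dark side walls and a lighter inner ellipse, which suggests a shallow bottom. One lower, closer view should settle it.

Emit:
{"name": "send_rows", "arguments": {"increments": [{"gripper": -1,"linear": [-0.03,-0.035,-0.048],"delta_rot": [-0.164,0.214,0]},{"gripper": -1,"linear": [-0.03,-0.035,-0.048],"delta_rot": [-0.164,0.214,0]},{"gripper": -1,"linear": [-0.03,-0.035,-0.048],"delta_rot": [-0.164,0.214,0]},{"gripper": -1,"linear": [-0.03,-0.035,-0.048],"delta_rot": [-0.164,0.214,0]},{"gripper": -1,"linear": [-0.03,-0.035,-0.048],"delta_rot": [-0.164,0.214,0]}]}}

```text
clock: 3.15
position: [0.4827, -0.1932, 0.0585]
ee_rot: [0.111, 0.888, 0.292, -0.338]
contact_force: [-0.1, -0.7, 0.4]
width: 0.0854
gripper_force: 0.0
```

Run:
```python
from h import *
d=cam("wrist"); R0,p0,s=pose(); print(p0,R0.as_matrix().round(3),s["qpos"])
im=d["pixels"]; cv2.imwrite("pics/w2raw.png",im)
c=np.array([.4605,-.21,.022]); t=np.radians(36.7); a=np.array([np.cos(t),np.sin(t),0])
u,v=proj(d,c+.035*a)[0].round().astype(int); print(u,v)
g=im[v-35:v+35,u-45:u+45].astype(float); g=np.clip((g-[20,50,90])/[80,80,100]*255,0,255).astype(np.uint8)
cv2.imwrite("pics/w2.png",cv2.resize(g,(720,560),interpolation=cv2.INTER_CUBIC))
# end face mask corners
```

```text
[ 0.48267725 -0.19319426  0.0584889 ] [[ 0.601  0.594 -0.535]
 [ 0.444 -0.804 -0.395]
 [-0.665  0.    -0.747]] [-0.17459016  0.65077624  1.58418451 -0.50608436  1.4709759   0.95977576]
253 185
```

View pics/w2.png

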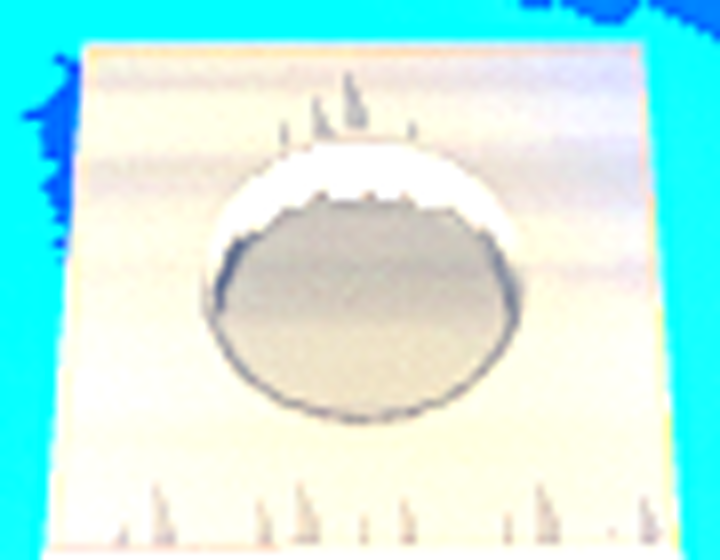

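The flat, grained bottom is visible, so the +a end (36.7°) is the shallow recess and the deep hole faces 216.7°. Next I'll refine the pose from the corners of this end face and compute the tilted grasp.

Run:
```python
from h import *
d=cam("wrist")
c4=np.array([(83,45),(645,45),(680,545),(48,545)])/8+[253-45,185-35]-.5
B=onplane(d,c4[:2],0.); U=onplane(d,c4[2:],.044); print(B.round(4),U.round(4))
E=(B.mean(0)+U.mean(0))/2; w=np.r_[B[1]-B[0],]; print("E",E,"angles",[np.degrees(np.arctan2(v[1],v[0])) for v in (B[1]-B[0],U[0]-U[1])],np.linalg.norm(B[1]-B[0]),np.linalg.norm(U[1]-U[0]))
t=np.radians(36.7); a=np.array([np.cos(t),np.sin(t),0]); print("centre",E-.035*a)
c=np.array([.4605,-.21,.022])
b=np.cross(-Z,a); D=np.c_[a,b,-Z]; th=np.radians(40)
Rm=R.from_rotvec(b*th).as_matrix()@D; print(Rm.round(3))
g=c+[0,0,.004]; 
for back in (.11,.0): tgt(g+(.019-back)*Rm[:,2],Rm)
```

```text
[[ 0.4755 -0.1713  0.    ]
 [ 0.5017 -0.2067  0.    ]] [[ 0.5031 -0.2052  0.044 ]
 [ 0.4775 -0.1704  0.044 ]]
E [ 0.48943483 -0.18839537  0.022     ] angles [np.float64(-53.58538661776649), np.float64(-53.59983766062826)] 0.04409576200479955 0.04313062831810941
centre [ 0.46137268 -0.20931225  0.022     ]
[[ 0.614  0.598  0.515]
 [ 0.458 -0.802  0.384]
 [ 0.643 -0.    -0.766]]
p [ 0.4136 -0.245   0.0957] dp [-0.069  -0.0518  0.0374] rv [ 0.85  -1.145  0.003]
p [ 0.4703 -0.2027  0.0114] dp [-0.0123 -0.0096 -0.0468] rv [ 0.85  -1.145  0.003]
```

Emit:
{"name": "send_rows", "arguments": {"increments": [{"gripper": -1,"linear": [0,0,0.09],"delta_rot": [0,0,0]},{"gripper": -1,"linear": [-0.069,-0.052,0.12],"delta_rot": [0.15,-0.2,0]},{"gripper": -1,"linear": [-0.069,-0.052,0.12],"delta_rot": [0.85,-1.145,0]},{"gripper": -1,"linear": [-0.069,-0.052,0.12],"delta_rot": [0.85,-1.145,0]},{"gripper": -1,"linear": [-0.069,-0.052,0.12],"delta_rot": [0.85,-1.145,0]},{"gripper": -1,"linear": [-0.069,-0.052,0.12],"delta_rot": [0.85,-1.145,0]},{"gripper": -1,"linear": [-0.069,-0.052,0.12],"delta_rot": [0.85,-1.145,0]},{"gripper": -1,"linear": [-0.069,-0.052,0.12],"delta_rot": [0.85,-1.145,0]}]}}

```text
clock: 4.05
position: [0.4132, -0.2454, 0.1792]
ee_rot: [-0.048, 0.937, 0.311, 0.154]
contact_force: [-0.8, -0.1, -1.0]
width: 0.0857
gripper_force: 0.0
```

```bash
cat > g.py <<'E'
from h import *
R0,p0,s=pose(); print(p0,R0.as_matrix()[:,2].round(3),s["qpos"].round(2),s["contact_force"])
t=np.radians(36.5); a=np.array([np.cos(t),np.sin(t),0]); c=np.array([.461,-.2097,.022])
b=np.cross(-Z,a); D=np.c_[a,b,-Z]; th=np.radians(40)
Rm=R.from_rotvec(b*th).as_matrix()@D; g=c+[0,0,.004]
for back in (.11,.0): tgt(g+(.019-back)*Rm[:,2],Rm)
E
python3 g.py
```

```text
[ 0.41315589 -0.24539701  0.179176  ] [ 0.258  0.186 -0.948] [-0.93  0.14  1.88  0.36  1.15 -0.15] [-0.81020507 -0.12048909 -0.96278732]
p [ 0.414  -0.2445  0.0957] dp [ 0.0008  0.0009 -0.0835] rv [ 0.228 -0.297 -0.003]
p [ 0.4708 -0.2024  0.0114] dp [ 0.0577  0.043  -0.1677] rv [ 0.228 -0.297 -0.003]
```

Emit:
{"name": "send_rows", "arguments": {"increments": [{"gripper": -1,"linear": [0,0,-0.04],"delta_rot": [0.228,-0.297,0]},{"gripper": -1,"linear": [0,0,-0.083],"delta_rot": [0.228,-0.297,0]},{"gripper": -1,"linear": [0,0,-0.083],"delta_rot": [0.228,-0.297,0]},{"gripper": -1,"linear": [0,0,-0.083],"delta_rot": [0.228,-0.297,0]},{"gripper": -1,"linear": [0,0,-0.083],"delta_rot": [0.228,-0.297,0]}]}}

```text
clock: 4.55
position: [0.4127, -0.2457, 0.0937]
ee_rot: [-0.11, 0.893, 0.296, 0.32]
contact_force: [0.8, 0.6, 0.4]
width: 0.0857
gripper_force: 0.0
```

```bash
python3 g.py
```

```text
[ 0.41269807 -0.24566166  0.09373107] [ 0.507  0.385 -0.771] [-1.19  0.34  2.08  0.77  1.09 -0.76] [0.84538339 0.61919507 0.36089078]
p [ 0.414  -0.2445  0.0957] dp [0.0013 0.0012 0.002 ] rv [-0.001 -0.01  -0.004]
p [ 0.4708 -0.2024  0.0114] dp [ 0.0581  0.0432 -0.0823] rv [-0.001 -0.01  -0.004]
```

Emit:
{"name": "send_rows", "arguments": {"increments": [{"gripper": -1,"linear": [0.02,0.015,-0.027],"delta_rot": [0,-0.01,0]},{"gripper": -1,"linear": [0.04,0.03,-0.055],"delta_rot": [0,-0.01,0]},{"gripper": -1,"linear": [0.058,0.043,-0.082],"delta_rot": [0,-0.01,0]},{"gripper": -1,"linear": [0.058,0.043,-0.082],"delta_rot": [0,-0.01,0]},{"gripper": -1,"linear": [0.058,0.043,-0.082],"delta_rot": [0,-0.01,0]}]}}

```text
clock: 5.05
position: [0.4723, -0.2011, 0.0125]
ee_rot: [-0.108, 0.891, 0.299, 0.325]
contact_force: [-0.2, -0.3, -0.4]
width: 0.0852
gripper_force: 0.0
```

Emit:
{"name": "send_rows", "arguments": {"increments": [{"gripper": 1,"linear": [0,0,0],"delta_rot": [0,0,0]},{"gripper": 1,"linear": [0,0,0],"delta_rot": [0,0,0]},{"gripper": 1,"linear": [0,0,0],"delta_rot": [0,0,0]},{"gripper": 1,"linear": [0,0,0],"delta_rot": [0,0,0]},{"gripper": 1,"linear": [0,0,0],"delta_rot": [0,0,0]},{"gripper": 1,"linear": [0,0,0],"delta_rot": [0,0,0]},{"gripper": 1,"linear": [0,0,0],"delta_rot": [0,0,0]},{"gripper": 1,"linear": [0,0,0],"delta_rot": [0,0,0]}], "newtons": 60}}

```text
clock: 5.85
position: [0.4711, -0.2027, 0.0121]
ee_rot: [-0.108, 0.891, 0.296, 0.326]
contact_force: [-3.5, -0.7, 8.4]
width: 0.0432
gripper_force: 61.4
```

```bash
python3 g.py
```

```text
[ 0.47111563 -0.20274156  0.01205956] [ 0.517  0.386 -0.764] [-1.04  0.49  2.17  0.99  0.87 -0.92] [-3.48704385 -0.66385     8.37955172]
p [ 0.414  -0.2445  0.0957] dp [-0.0571 -0.0418  0.0837] rv [-0.002  0.002 -0.005]
p [ 0.4708 -0.2024  0.0114] dp [-0.0003  0.0003 -0.0006] rv [-0.002  0.002 -0.005]
```

Emit:
{"name": "send_rows", "arguments": {"increments": [{"gripper": 1,"linear": [0,0,0.03],"delta_rot": [0,0,0]},{"gripper": 1,"linear": [0,0,0.07],"delta_rot": [0,0,0]},{"gripper": 1,"linear": [0,0,0.11],"delta_rot": [0,0,0]},{"gripper": 1,"linear": [0,0,0.15],"delta_rot": [0,0,0]},{"gripper": 1,"linear": [0,0,0.19],"delta_rot": [0,0,0]},{"gripper": 1,"linear": [0,0,0.23],"delta_rot": [0,0,0]},{"gripper": 1,"linear": [0,0,0.23],"delta_rot": [0,0,0]},{"gripper": 1,"linear": [0,0,0.23],"delta_rot": [0,0,0]}]}}

```text
clock: 6.65
position: [0.4703, -0.2021, 0.2413]
ee_rot: [-0.108, 0.891, 0.297, 0.325]
contact_force: [-0.0, 0.3, -0.9]
width: 0.0436
gripper_force: 61.1
```

```bash
cat > f.py <<'E'
from h import *
# foot in tool at grasp
t=np.radians(36.5); a=np.array([np.cos(t),np.sin(t),0]); c=np.array([.461,-.2097,.022])
b=np.cross(-Z,a); D=np.c_[a,b,-Z]
Rg=R.from_rotvec(b*np.radians(40)).as_matrix()@D; pg=np.array([.4711,-.2027,.0121])
hx=Rg.T@(-a); fo=Rg.T@(c-pg)   # deep axis, centre in tool frame
def foot():
    R0,p0,s=pose(); M=R0.as_matrix(); print("tcp",p0.round(4),"z",M[:,2].round(3),"q",s["qpos"].round(2),"F",s["contact_force"].round(1),"clk",s["clock"],s["width"])
    print("foot c",(p0+M@fo).round(4),"axis",(M@hx).round(3)); return M,p0
E
python3 - <<'E'
from f import *
M,p=foot(); R1=R.from_rotvec(-b*np.pi/2).as_matrix()@Rg
tgt(p,R1); s=cam("top"); cv2.imwrite("pics/t2.png",s["pixels"][150:300,250:420])
E
```

```text
tcp [ 0.4703 -0.2021  0.2413] z [ 0.515  0.385 -0.766] q [-1.04  0.14  1.89  0.73  1.29 -0.38] F [-0.   0.3 -0.9] clk 6.65 0.043632844001953754
foot c [ 0.4603 -0.2092  0.2512] axis [-0.8 -0.6 -0. ]
p [ 0.4703 -0.2021  0.2413] dp [0. 0. 0.] rv [-0.938  1.26  -0.005]
```

Emit:
{"name": "send_rows", "arguments": {"increments": [{"gripper": 1,"linear": [0,0,0],"delta_rot": [-0.934,1.263,0]},{"gripper": 1,"linear": [0,0,0],"delta_rot": [-0.934,1.263,0]},{"gripper": 1,"linear": [0,0,0],"delta_rot": [-0.934,1.263,0]},{"gripper": 1,"linear": [0,0,0],"delta_rot": [-0.934,1.263,0]},{"gripper": 1,"linear": [0,0,0],"delta_rot": [-0.934,1.263,0]},{"gripper": 1,"linear": [0,0,0],"delta_rot": [-0.934,1.263,0]},{"gripper": 1,"linear": [0,0,0],"delta_rot": [-0.934,1.263,0]},{"gripper": 1,"linear": [0,0,0],"delta_rot": [-0.934,1.263,0]}]}}

```text
clock: 7.5
position: [0.4708, -0.2012, 0.2398]
ee_rot: [0.075, 0.919, 0.305, -0.239]
contact_force: [-0.4, -0.2, -1.0]
width: 0.0434
gripper_force: 61.0
```

```bash
cat > r.py <<'E'
from f import *
import sys
M,p=foot(); yaw=float(sys.argv[1])
R1=R.from_euler('z',yaw,degrees=True).as_matrix()@R.from_rotvec(-b*np.pi/2).as_matrix()@Rg
e=np.array(eval(sys.argv[2])) if len(sys.argv)>2 else p+M@fo   # desired foot centre
tgt(e-R1@fo,R1)
E
python3 r.py 0
```

```text
tcp [ 0.4708 -0.2012  0.2398] z [-0.394 -0.284 -0.874] q [-0.27  0.37  1.46 -0.39  1.64  0.7 ] F [-0.4 -0.2 -1. ] clk 7.5 0.043357725094292046
foot c [ 0.4745 -0.1981  0.2548] axis [-0.283 -0.219  0.934]
p [ 0.4668 -0.2043  0.2425] dp [-0.004  -0.0031  0.0027] rv [-0.224  0.289  0.   ]
```

Emit:
{"name": "send_rows", "arguments": {"increments": [{"gripper": 1,"linear": [0,0,0],"delta_rot": [-0.224,0.289,0]},{"gripper": 1,"linear": [0,0,0],"delta_rot": [-0.224,0.289,0]},{"gripper": 1,"linear": [0,0,0],"delta_rot": [-0.224,0.289,0]},{"gripper": 1,"linear": [0,0,0],"delta_rot": [-0.224,0.289,0]}]}}

```text
clock: 7.9
position: [0.471, -0.2003, 0.236]
ee_rot: [0.13, 0.86, 0.286, -0.402]
contact_force: [1.0, 0.5, -1.7]
width: 0.0434
gripper_force: 61.0
```

```bash
python3 r.py 0; python3 r.py 43 "[.458,.1563,.21]"
```

```text
tcp [ 0.471  -0.2003  0.236 ] z [-0.617 -0.453 -0.644] q [-0.15  0.54  1.4  -0.6   1.85  0.81] F [ 1.   0.5 -1.7] clk 7.9 0.04338733221744566
foot c [ 0.4787 -0.1942  0.2483] axis [ 0.003 -0.006  1.   ]
p [ 0.471  -0.2004  0.236 ] dp [ 0.     -0.0001  0.    ] rv [-0.006 -0.003 -0.002]
tcp [ 0.471  -0.2003  0.236 ] z [-0.617 -0.453 -0.644] q [-0.15  0.54  1.4  -0.6   1.85  0.81] F [ 1.   0.5 -1.7] clk 7.9 0.04338733221744566
foot c [ 0.4787 -0.1942  0.2483] axis [ 0.003 -0.006  1.   ]
p [0.4566 0.1465 0.1977] dp [-0.0144  0.3468 -0.0383] rv [-0.005 -0.005  0.748]
```

Upright in the gripper. Next move is above the gauge.

Emit:
{"name": "send_rows", "arguments": {"increments": [{"gripper": 1,"linear": [0,0.04,0],"delta_rot": [0,0,0.12]},{"gripper": 1,"linear": [0,0.087,0],"delta_rot": [0,0,0.25]},{"gripper": 1,"linear": [-0.007,0.13,-0.01],"delta_rot": [0,0,0.35]},{"gripper": 1,"linear": [-0.01,0.175,-0.02],"delta_rot": [0,0,0.45]},{"gripper": 1,"linear": [-0.014,0.22,-0.03],"delta_rot": [0,0,0.55]},{"gripper": 1,"linear": [-0.014,0.265,-0.038],"delta_rot": [0,0,0.65]},{"gripper": 1,"linear": [-0.014,0.31,-0.038],"delta_rot": [0,0,0.748]},{"gripper": 1,"linear": [-0.014,0.347,-0.038],"delta_rot": [0,0,0.748]}]}}

```text
clock: 8.7
position: [0.4544, 0.147, 0.2028]
ee_rot: [0.268, 0.698, 0.581, -0.322]
contact_force: [1.1, -1.1, 0.3]
width: 0.0434
gripper_force: 61.4
```

Emit:
{"name": "send_rows", "arguments": {"increments": [{"gripper": 1,"linear": [0,0,0],"delta_rot": [0,0,0]},{"gripper": 1,"linear": [0,0,0],"delta_rot": [0,0,0]},{"gripper": 1,"linear": [0,0,0],"delta_rot": [0,0,0]}]}}

```text
clock: 9.0
position: [0.4566, 0.1438, 0.2029]
ee_rot: [0.268, 0.699, 0.579, -0.323]
contact_force: [-0.7, -0.6, -1.4]
width: 0.0437
gripper_force: 61.4
```

```bash
python3 r.py 43 "[.458,.1563,.14]"
python3 - <<'E'
from h import *
x=np.zeros((480,800,3),np.uint8)
d=cam("side"); cv2.imwrite("pics/s3raw.png",d["pixels"]); x[:,:480]=cv2.resize(d["pixels"][90:210,150:270],(480,480),interpolation=cv2.INTER_CUBIC)
d=cam("wrist"); x[:240,480:]=cv2.resize(d["pixels"],(320,240)); cv2.imwrite("pics/w3raw.png",d["pixels"])
d=cam("top"); x[240:,480:]=cv2.resize(d["pixels"][180:270,130:250],(320,240)); cv2.imwrite("pics/s3.png",x)
E
```

```text
tcp [0.4566 0.1438 0.2029] z [-0.142 -0.748 -0.648] q [ 0.58  0.51  1.54 -0.59  1.74  0.87] F [-0.7 -0.6 -1.4] clk 9.0 0.04367886269034907
foot c [0.4581 0.1535 0.2153] axis [-0.002 -0.006  1.   ]
p [0.4566 0.1465 0.1277] dp [-0.0001  0.0027 -0.0752] rv [-0.006  0.002  0.005]
```

View pics/s3.png

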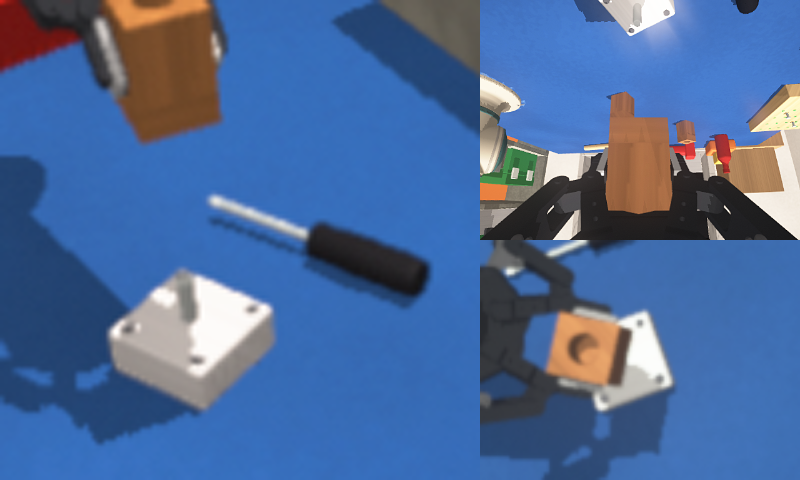

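The held foot has its deep hole up. In the side crop the pin tip is at (183,275), and in the top crop the hole is at about (585,348). I'll compare where the pin and foot lie.

Run:
```python
from f import *
M,p=foot(); fc=p+M@fo; ax=M@hx
s=cam("side"); print("pin tip side",onplane(s,[[183/4+149.6,275/4+89.6]],.06)[0].round(4),"base",onplane(s,[[190/4+149.6,318/4+89.6]],.03)[0].round(4))
t=cam("top")
im=t["pixels"]; c=im[180:270,130:250]; h=cv2.cvtColor(c,cv2.COLOR_BGR2HSV); m=((h[...,0]<25)&(h[...,1]>80)&(h[...,2]>150)).astype(np.uint8)
k=max(cv2.findContours(m,0,2)[0],key=cv2.contourArea); r=cv2.minAreaRect(cv2.convexHull(k)); bx=cv2.boxPoints(r)+[130,180]
P=onplane(t,bx,fc[2]+.035); print("top face",P.mean(0).round(4),[np.linalg.norm(P[i]-P[i-1]).round(4) for i in(1,2)],"expect",(fc+.035*ax).round(4))
# side: bottom edge corners of foot
im=cv2.imread("pics/s3raw.png"); print("bottom corners pred side",proj(s,[fc-.035*ax+ .022*(sx*M[:,1]+sy*np.cross(ax,M[:,1])) for sx in(-1,1) for sy in(-1,1)]).round(1).tolist(),"seen (187,124.7),(204.8,120.5)")
```

```text
tcp [0.4568 0.1438 0.203 ] z [-0.142 -0.748 -0.648] q [ 0.58  0.51  1.54 -0.59  1.74  0.87] F [-0.2 -0.1 -1.2] clk 9.15 0.04347877256598188
foot c [0.4582 0.1535 0.2153] axis [-0.002 -0.007  1.   ]
pin tip side [0.4606 0.1638 0.06  ] base [0.4597 0.1602 0.03  ]
top face [0.4589 0.1508 0.2503] [np.float64(0.0442), np.float64(0.0442)] expect [0.4581 0.1532 0.2503]
bottom corners pred side [[184.5, 125.8], [177.9, 114.8], [204.5, 120.2], [197.3, 109.5]] seen (187,124.7),(204.8,120.5)
```

Emit:
{"name": "send_rows", "arguments": {"increments": [{"gripper": 1,"linear": [0,0.006,0],"delta_rot": [-0.006,0.002,0]},{"gripper": 1,"linear": [0,0.006,-0.03],"delta_rot": [-0.006,0.002,0]},{"gripper": 1,"linear": [0,0.006,-0.06],"delta_rot": [-0.006,0.002,0]},{"gripper": 1,"linear": [0,0.006,-0.09],"delta_rot": [-0.006,0.002,0]},{"gripper": 1,"linear": [0,0.006,-0.105],"delta_rot": [-0.006,0.002,0]},{"gripper": 1,"linear": [0,0.006,-0.11],"delta_rot": [-0.006,0.002,0]},{"gripper": 1,"linear": [0,0.006,-0.11],"delta_rot": [-0.006,0.002,0]},{"gripper": 1,"linear": [0,0.006,-0.11],"delta_rot": [-0.006,0.002,0]}]}}

```text
clock: 10.05
position: [0.4575, 0.1515, 0.0939]
ee_rot: [0.27, 0.698, 0.578, -0.324]
contact_force: [-0.2, -0.2, -0.7]
width: 0.0435
gripper_force: 61.4
```

Run:
```python
from f import *
foot()
x=np.zeros((480,800,3),np.uint8)
d=cam("side"); x[:,:480]=cv2.resize(d["pixels"][130:210,160:240],(480,480),interpolation=cv2.INTER_CUBIC)
d=cam("wrist"); x[:240,480:]=cv2.resize(d["pixels"],(320,240)); cv2.imwrite("pics/w4raw.png",d["pixels"])
d=cam("top"); x[240:,480:]=cv2.resize(d["pixels"][180:270,130:250],(320,240)); cv2.imwrite("pics/s4.png",x)
```

```text
tcp [0.4575 0.1515 0.0939] z [-0.14  -0.752 -0.644] q [ 0.59  0.64  1.63 -0.58  1.57  0.99] F [-0.2 -0.2 -0.7] clk 10.05 0.04349951441620249
foot c [0.4589 0.1613 0.1061] axis [-0.002 -0.001  1.   ]
```

View pics/s4.png

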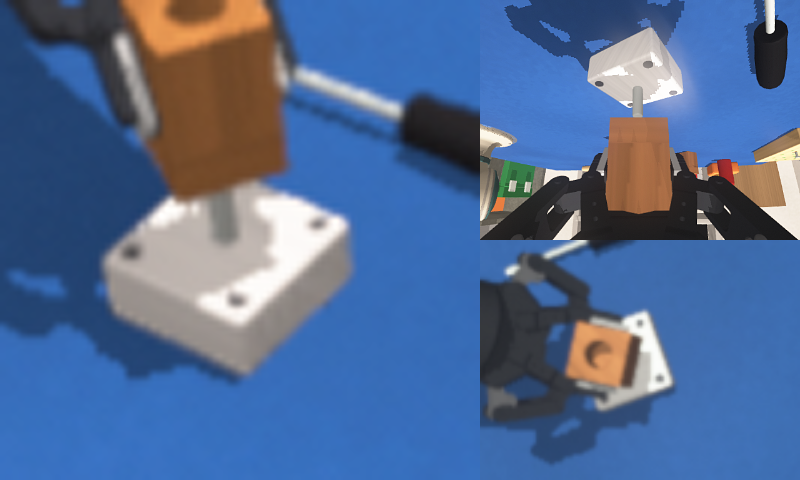

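The side crop shows the pin base at about (227,238) and the foot above it. In the wrist view the pin is centred on the bar. I'll check alignment along the depth direction.

Run:
```python
from f import *
M,p=foot(); fc=p+M@fo
s=cam("side"); w=cam("wrist"); print("side base",onplane(s,[[160+227/6-.4,130+238/6-.4]],.03).round(4))
print("side base pred",proj(s,[[.4585,.1595,.03],[.4585,.1595,.058]]).tolist(),"seen",160+227/6-.4,130+238/6-.4)
im=w["pixels"]; h=cv2.cvtColor(im,cv2.COLOR_BGR2HSV)
# block white-lit region & pin base row in wrist
v0=int(138*1.0); print("wrist pred base/tip",proj(w,[[.4585,.1595,.03],[.4585,.1595,.06],fc-[0,0,.035]]).round(1).tolist())
cv2.imwrite("pics/w5.png",cv2.resize(im[30:200,140:340],(800,680))[:600])
```

```text
tcp [0.4573 0.1516 0.0939] z [-0.14  -0.752 -0.644] q [ 0.59  0.63  1.63 -0.58  1.57  0.99] F [ 0.   1.1 -1.5] clk 10.2 0.042938729782656816
foot c [0.4587 0.1614 0.1062] axis [-0.003 -0.002  1.   ]
side base [[0.46   0.1593 0.03  ]]
side base pred [[196.8165768032311, 169.47357755537422], [195.58817110113665, 160.3329393911231]] seen 197.43333333333334 169.26666666666665
wrist pred base/tip [[252.7, 140.4], [252.7, 186.2], [252.6, 203.8]]
```

View pics/w5.png

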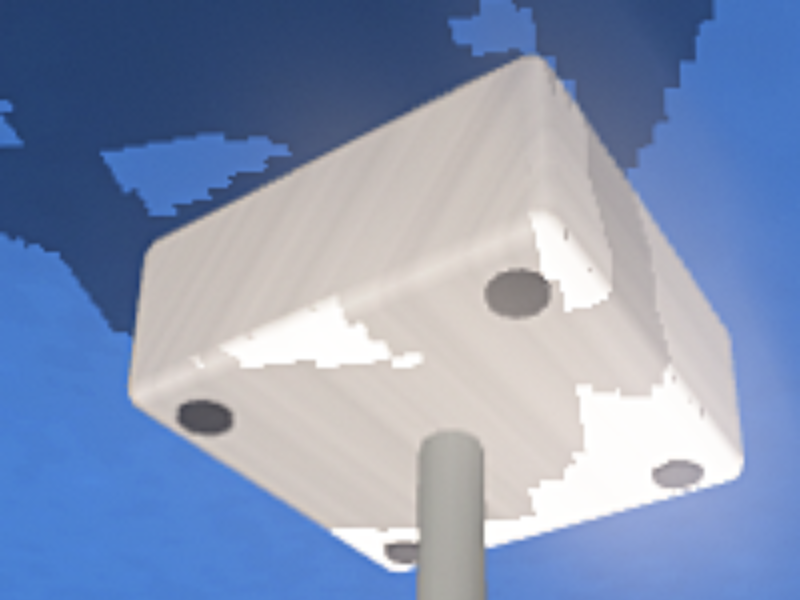

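The wrist view puts the pin base at (252.5,140.5), which matches the (0.4585, 0.1595) estimate. The offset is only 2 mm, so I'll lower slowly.

Emit:
{"name": "send_rows", "arguments": {"increments": [{"gripper": 1,"linear": [0,-0.002,-0.004],"delta_rot": [-0.001,0.002,0]},{"gripper": 1,"linear": [0,-0.002,-0.007],"delta_rot": [-0.001,0.002,0]},{"gripper": 1,"linear": [0,-0.002,-0.009],"delta_rot": [-0.001,0.002,0]},{"gripper": 1,"linear": [0,-0.002,-0.011],"delta_rot": [-0.001,0.002,0]},{"gripper": 1,"linear": [0,-0.002,-0.012],"delta_rot": [-0.001,0.002,0]},{"gripper": 1,"linear": [0,-0.002,-0.013],"delta_rot": [-0.001,0.002,0]},{"gripper": 1,"linear": [0,-0.002,-0.014],"delta_rot": [-0.001,0.002,0]},{"gripper": 1,"linear": [0,-0.002,-0.014],"delta_rot": [-0.001,0.002,0]}]}}

```text
clock: 11.1
position: [0.4568, 0.1493, 0.0788]
ee_rot: [0.269, 0.697, 0.579, -0.326]
contact_force: [0.1, 0.2, -0.9]
width: 0.0431
gripper_force: 61.4
```

```bash
python3 -c "
from f import *
foot()"
```

```text
tcp [0.4568 0.1493 0.0788] z [-0.143 -0.753 -0.642] q [ 0.59  0.65  1.64 -0.58  1.55  1.  ] F [ 0.1  0.2 -0.9] clk 11.1 0.04314851310292443
foot c [0.4583 0.1591 0.091 ] axis [0.001 0.    1.   ]
```

Emit:
{"name": "send_rows", "arguments": {"increments": [{"gripper": 1,"linear": [0,0,-0.0005],"delta_rot": [0,0,0]},{"gripper": 1,"linear": [0,0,-0.001],"delta_rot": [0,0,0]},{"gripper": 1,"linear": [0,0,-0.0015],"delta_rot": [0,0,0]},{"gripper": 1,"linear": [0,0,-0.0015],"delta_rot": [0,0,0]}]}}

```text
clock: 11.5
position: [0.4568, 0.1493, 0.0773]
ee_rot: [0.269, 0.697, 0.579, -0.326]
contact_force: [-0.6, 0.7, -0.6]
width: 0.0435
gripper_force: 61.4
```

Emit:
{"name": "send_rows", "arguments": {"increments": [{"gripper": 1,"linear": [0,0,-0.0005],"delta_rot": [0,0,0]},{"gripper": 1,"linear": [0,0,-0.001],"delta_rot": [0,0,0]},{"gripper": 1,"linear": [0,0,-0.001],"delta_rot": [0,0,0]}]}}

```text
clock: 11.8
position: [0.4569, 0.1493, 0.0771]
ee_rot: [0.27, 0.697, 0.578, -0.326]
contact_force: [-1.0, 1.3, 4.2]
width: 0.0436
gripper_force: 61.8
```

The pin meets the recess floor at an end-face height of about 54 mm, as expected. I'll press very slightly more and rest there.

Emit:
{"name": "send_rows", "arguments": {"increments": [{"gripper": 1,"linear": [0,0,-0.0004],"delta_rot": [0,0,0]},{"gripper": 1,"linear": [0,0,-0.0004],"delta_rot": [0,0,0]},{"gripper": 1,"linear": [0,0,-0.0004],"delta_rot": [0,0,0]},{"gripper": 1,"linear": [0,0,-0.0004],"delta_rot": [0,0,0]},{"gripper": 1,"linear": [0,0,-0.0004],"delta_rot": [0,0,0]},{"gripper": 1,"linear": [0,0,-0.0004],"delta_rot": [0,0,0]},{"gripper": 1,"linear": [0,0,-0.0004],"delta_rot": [0,0,0]},{"gripper": 1,"linear": [0,0,-0.0004],"delta_rot": [0,0,0]}]}}

```text
clock: 12.6
position: [0.4569, 0.1493, 0.0771]
ee_rot: [0.27, 0.697, 0.578, -0.326]
contact_force: [-0.8, 3.0, 6.8]
width: 0.0433
gripper_force: 62.0
```

Emit:
{"name": "send_rows", "arguments": {"increments": [{"gripper": 1,"linear": [0,0,0],"delta_rot": [0,0,0]},{"gripper": 1,"linear": [0,0,0],"delta_rot": [0,0,0]},{"gripper": 1,"linear": [0,0,0],"delta_rot": [0,0,0]},{"gripper": 1,"linear": [0,0,0],"delta_rot": [0,0,0]},{"gripper": 1,"linear": [0,0,0],"delta_rot": [0,0,0]},{"gripper": 1,"linear": [0,0,0],"delta_rot": [0,0,0]}]}}

```text
clock: 13.2
position: [0.4568, 0.1493, 0.0771]
ee_rot: [0.27, 0.697, 0.578, -0.326]
contact_force: [-0.5, 2.5, 6.8]
width: 0.0435
gripper_force: 62.0
```

```bash
python3 -c "
from f import *
foot()"
```

```text
tcp [0.4568 0.1493 0.0771] z [-0.142 -0.754 -0.642] q [ 0.59  0.66  1.64 -0.58  1.55  1.01] F [-0.5  2.5  6.8] clk 13.2 0.0435342421229329
foot c [0.4583 0.1591 0.0893] axis [0.001 0.001 1.   ]
```

Confirmed by feel: steady force of about 7 N at the right height. Now lift off.

Emit:
{"name": "send_rows", "arguments": {"increments": [{"gripper": 1,"linear": [0,0,0.005],"delta_rot": [0,0,0]},{"gripper": 1,"linear": [0,0,0.02],"delta_rot": [0,0,0]},{"gripper": 1,"linear": [0,0,0.045],"delta_rot": [0,0,0]},{"gripper": 1,"linear": [0,0,0.075],"delta_rot": [0,0,0]},{"gripper": 1,"linear": [0,0,0.1],"delta_rot": [0,0,0]},{"gripper": 1,"linear": [0,0,0.12],"delta_rot": [0,0,0]},{"gripper": 1,"linear": [0,0,0.125],"delta_rot": [0,0,0]},{"gripper": 1,"linear": [0,0,0.125],"delta_rot": [0,0,0]}]}}

```text
clock: 14.0
position: [0.457, 0.1494, 0.2016]
ee_rot: [0.269, 0.698, 0.579, -0.325]
contact_force: [-0.1, -0.5, -1.8]
width: 0.0432
gripper_force: 61.6
```

Emit:
{"name": "send_rows", "arguments": {"increments": [{"gripper": 1,"linear": [0,0,0],"delta_rot": [0,0,0]},{"gripper": 1,"linear": [0,0,0],"delta_rot": [0,0,0]},{"gripper": 1,"linear": [0,0,0],"delta_rot": [0,0,0]},{"gripper": 1,"linear": [0,0,0],"delta_rot": [0,0,0]},{"gripper": 1,"linear": [0,0,0],"delta_rot": [0,0,0]},{"gripper": 1,"linear": [0,0,0],"delta_rot": [0,0,0]}]}}

```text
clock: 14.6
position: [0.4568, 0.1493, 0.2008]
ee_rot: [0.269, 0.697, 0.579, -0.326]
contact_force: [0.2, 0.4, -1.1]
width: 0.0435
gripper_force: 61.6
```

Run:
```python
from f import *
foot()
x=np.zeros((600,480,3),np.uint8)
d=cam("side"); x[:360]=cv2.resize(d["pixels"],(480,360))
s=d; x[360:,:240]=cv2.resize(d["pixels"][85:165,150:230],(240,240),interpolation=cv2.INTER_CUBIC)
d=cam("top"); x[360:,240:]=cv2.resize(d["pixels"][160:280,260:420],(240,180)).repeat(1,0)[:180] if 0 else cv2.resize(d["pixels"][170:290,130:250],(240,240))
cv2.imwrite("pics/fin.png",x)
```

```text
tcp [0.4568 0.1493 0.2008] z [-0.143 -0.753 -0.642] q [ 0.59  0.52  1.53 -0.59  1.75  0.87] F [ 0.2  0.4 -1.1] clk 14.6 0.04352819315848997
foot c [0.4583 0.1591 0.213 ] axis [0.002 0.001 1.   ]
```

View pics/fin.png

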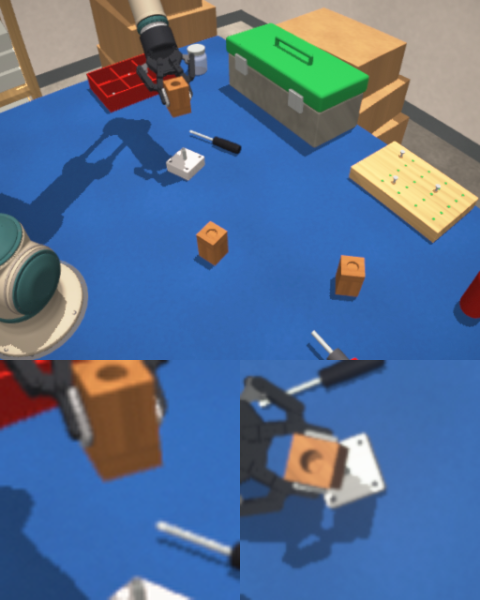

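The foot is held upright with its deep hole up and its lower end about 17.8 cm above the bench. The standing feet and the screwdriver look undisturbed.

```bash
python3 -c "
from rig import sign_off
print(sign_off())"
```

```text
the job is handed in; nothing more can be done
None
```

I turned the foot deep hole up, rested it on the pin (it stopped with its end face about 54 mm above the bench, as the shallow recess should), then lifted it off and handed in still holding it upright, lower end about 18 cm above the bench, with the standing feet and screwdriver undisturbed in the last picture.

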